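Close up and lock a chopping-board rack

ROBOT

A 6-joint arm with a two-finger parallel gripper is mounted at the origin on the work surface. World frame = base frame: x ahead of the robot, y to its left, z up, the work surface at z = 0. Lengths are in m, angles in degrees, forces in N, time in s.
With the tool pointing down it reaches from about 0.4 to 0.825 m from the base axis. Payload 7 kg.
Tool frame: the origin (TCP) lies on the centre line of the jaws, within the pads' length; the fingertips stand 22 mm ahead of it and the grasp point (between the pads) lies 3 mm ahead of it (ctrl.finger_overhang is the distance from the TCP to the fingertips, in m); z points along the fingers, y is the line along which they close (so a half turn about z gives the same grasp; the last joint's range is limited). The gripper opens to 88 mm and grips with 3 to 60 N. Pads are 19 mm wide; open, the fingers measure 130 mm over their backs; the gripper's body (78 mm by 193 mm) begins 47 mm behind the grasp point.
Start: joints at [80.793, 20.546, 0.682, 0, -70.136, -16.507], TCP at [0.293, 0.608, 0.249] pointing down, gripper open.
Joint ranges: [-176.03, 176.03], [-82.01, 121.73], [-58.28, 71.71], [-173.87, 95.51], [-174.79, -0.11], [-173.66, 173.66]. Speed limits (degrees/s): [136.94, 136.94, 172.46, 180, 180, 180].

INTERFACE

Orientations are given as [roll, pitch, yaw] about the fixed x, y, z axes, in that order (R = Rz(yaw) Ry(pitch) Rx(roll)).
In Python, from plant import ctrl gives the robot as it stands. The module is installed in compiled form; this text tells all that it offers.
- The arm moves only by the shell command python3 -m creep 'ROWS'. ROWS is JSON, a list of rows, each an object with "grip": the closure, from 0 (fully open) to 1 (shut); "delta_pos": the shift along the tool's x, y, z scaled (see below), a list of three; "rotation": the turn, a rotation vector about the tool's x, y, z scaled (see below), a list of three. A call has 1 to 5 rows; each row is the pose to reach, as a shift and turn from the pose commanded when the call began, along the tool's axes at that moment; what a row does not reach only later rows make up. The controller multiplies each number of a shift by 10 cm and each number of a turn by pi/2 rad. A row lasts 1/10 s, in which the tool goes at most 50 mm and 8.59 degrees, less where a joint would pass 70% of its speed; a pose out of reach is approached as far as the arm can. A call with a number of a shift or a turn outside -1 to 1 is refused whole. A call with a gripper value outside its range is refused whole. The fingers move at their own pace and stop on an object; the grip force is fixed at half the most. Time passes only in rows, so rows that repeat a pose let the fingers close. It gives the time, the measured TCP pose, the force, the opening and the grip force at its end, in the units of the state.
- ctrl.get_obs(): the state, without advancing time (a new reading comes with each control period).
- ctrl.snapshot(name): name is "side" or "top"; returns a dict with "color" (400x640x3 uint8, red, green, blue), "intrinsics" (3x3 intrinsics, pixels), "distortion" ([k1, k2, p1, p2, k3] as OpenCV has them; the pictures are not rectified), "R" (3x3) and "t" (3): a world point X has camera coordinates R X + t. Camera axes: x right, y down, z forward; pixel columns grow to the right and rows downward; lengths in m; the calibration is good to about 2 mm. A picture is of the moment at which its call begins. There is no depth.
- ctrl.close_job(): hands the job in; it is judged then, once.
The state is a dict: "clock": time; "joint_pos": joint angles; "qvel": joint speeds; "tau": joint torques, N m; "tool_pos": TCP position; "orientation": TCP orientation; "force": force on the tool from outside, world axes, zero at the start; "moment": the same for the moment, N m; "opening": finger opening in m; "gripper_force": force on a finger pad.
Only numpy, scipy, OpenCV 4.12 (cv2) and the standard library are available. Lean on these libraries where they do the work, as an engineer would, in place of code of your own. Each camera call takes 0.05 s, during which the arm holds its last target. There are 200 camera calls.

TASK

The two chopping boards stand loose in the rack. Undo the orange clamp knob on the sliding stop, slide the stop so that it gently pushes the boards together and presses them, upright, against the end bracket with roughly 10 N, and while it is still pressing turn the knob back fully clockwise so that the stop stays clamped with the boards held firmly. Let go, and leave the mugs, the soap bottle and the canister alone.

Things in the scene. Friction and masses are not known exactly. Their poses are not given: they have to be found in the camera images.
- rack: Aluminium base plate of the board rack, fixed to the worktop, 320 mm (x) by 400 mm (y) by 12 mm, with a 10 mm high lip along its far edge. Origin on its underside, 150 mm from its far (+x) edge and 170 mm from its near edge, midway along y; z up. The stop slides along the rack's y; the boards stand on the plate at z = 12 mm.
- stop: Sliding stop: upright plate (130 mm along rack x, 12 thick, top 121 above worktop) with a low arm to a grey foot block on the robot's side that carries the knob. Origin at rack x = 0, mid-thickness, on the base plate's top; axes as the rack's. Slides only along rack y, origin from -110 to +115 mm (starts within 40 mm of the low end), towards +y to the end bracket; the gripped knob can move it.
- stop_face (a point): Centre of the stop's dark rubber face towards the boards (126 mm along x, 100 high): stop frame (30, 15, 50) mm. The rubber gives about 1 mm per 15 N, up to 3 mm. Undone, the stop slides with about 1 N of friction (boards pushed along add a few N); clamped, it holds against about 30 N.
- knob (a joint): Orange clamp knob's angle, 0 to 1.57 rad, growing clockwise as seen looking down on it along its axis. 0: loose, bar in the rack's y-z plane (along the slide); 1.57: fully clamped, at its end, bar along rack x. A coarse screw with sprung brake pad: no clamping below about 0.5 rad, full force at the end. Turning takes up to 0.25 N m; stays where left. Starts clamped, 1.45 to 1.57.
- knob_grip (a point): Middle of the knob's orange bar, on the turning axis, at stop frame (-135, -35, 92) mm. Bar 72 mm long, 16 wide (grip across this), 36 high; point is 18 below its top, 30 above the grey sloping face. The axis leans 30 degrees from vertical, away from the boards: rack (0, -sin 30, cos 30). Site z is that axis, outwards; point y runs along the bar; turns with the knob.
- end_bracket: Fixed aluminium bracket at the rack's +y end: upright plate 130 mm along rack x, 12 thick, 100 high, that the boards are pressed against; placed differently each time. Axes as the rack's; origin on the base plate's top at rack x = 0, in the plane of the face towards the boards (it looks to rack -y).
- end_face (a point): Centre of the end bracket's face towards the boards: 30 mm along x and 50 mm above the bracket's origin.
- board_wood: Brown wooden chopping board, loose, standing on its long edge on the rack between stop and end bracket, 160 mm (x) by 18 mm thick (y) by 150 mm high, 0.2 to 0.4 kg. Origin at the centre of its underside, z up. Either board may be the one next to the stop.
- board_black: Black plastic chopping board, loose, standing in the same way, 140 mm (x) by 14 mm thick (y) by 125 mm high, 0.15 to 0.35 kg. Origin at the centre of its underside, z up.
- mug_a: Black mug, 82 mm wide, 95 mm high, handle at its +y; bystander. Origin at the centre of its underside.
- mug_b: Second black mug, the same; bystander.
- soap: Purple soap bottle, 64 mm wide, 170 mm high; bystander. Origin at the centre of its underside.
- canister: White canister with wooden lid, 84 mm wide, 110 mm high; bystander. Origin at the centre of its underside.
Not all that is in view belongs to the job. Of the things shaped like the board_wood, the brown one is meant. Of the things like the board_black, leave any that is pink; of the rest the larger one is meant.

How it is judged:
By the outcome, as a careful person would: the job done as asked, in the order asked, and still so for the second after the job is handed in, with the robot touching nothing.
It also fails if it takes over 50 s, if anything falls off the work surface, if the arm or the gripper's body presses on something with over 40 N, if the wrist force passes 120 N, or if a joint passes its speed limit or range.

## Working session

There is one attempt and no reset: what is moved stays moved. The work goes in short steps, Python scripts to look and compute and a shell command to move; the robot and the scene stay as the last step left them, time stands still between calls to the robot, and variables do not carry over. Pictures are saved under pics/ and viewed, at most 10 in all, crops included, and the job is handed in when it is done.

```bash
mkdir -p pics; cat > h.py <<'E'
import numpy as np, cv2
from plant import ctrl
from scipy.spatial.transform import Rotation as Ro
def snap(n):
    s=ctrl.snapshot(n); return s
def ray(s,uv):
    p=cv2.undistortPoints(np.array([[uv]],float),np.array(s["intrinsics"],float),np.array(s["distortion"],float))[0,0]
    R=np.array(s["R"]);t=np.array(s["t"])
    return -R.T@t, R.T@np.array([p[0],p[1],1])
def onz(s,uv,z):
    o,d=ray(s,uv); return o+d*(z-o[2])/d[2]
def tri(s1,a,s2,b):
    o,d=ray(s1,a);q,e=ray(s2,b)
    k=np.linalg.lstsq(np.c_[d,-e],q-o,rcond=None)[0]
    A=o+k[0]*d;B=q+k[1]*e
    return (A+B)/2,np.linalg.norm(A-B)
def proj(s,X):
    return cv2.projectPoints(np.array(X,float).reshape(-1,3),cv2.Rodrigues(np.array(s["R"]))[0],np.array(s["t"],float),np.array(s["intrinsics"],float),np.array(s["distortion"],float))[0][:,0]
E
python3 - <<'E'
from h import *
import pickle
d={}
for n in("side","top"):
    s=snap(n);d[n]=s;cv2.imwrite(f"pics/{n}0.png",s["color"][:,:,::-1]); print(n,-np.array(s["R"]).T@s["t"], np.array(s["R"]).round(2).tolist())
pickle.dump(d,open("s0.pkl","wb"))
print(ctrl.get_obs(),ctrl.finger_overhang)
E
```

```text
side [ 0.26671667 -0.88539857  0.86663127] [[0.96, -0.27, 0.02], [-0.16, -0.63, -0.76], [0.21, 0.73, -0.65]]
top [ 0.38073509 -0.00507178  1.47059884] [[0.02, -1.0, -0.01], [-1.0, -0.02, -0.1], [0.1, 0.01, -1.0]]
{'clock': 0.1, 'joint_pos': array([ 8.07948717e+01,  2.05860965e+01,  6.39106718e-01, -1.89051074e-02,
       -7.01340313e+01, -1.65064990e+01]), 'qvel': array([-0.02685865, -0.06514934,  0.09106914,  0.00573614,  0.05023629,
        0.01941104]), 'tau': array([-1.35461280e-03, -5.84165025e+01,  2.93752956e+01,  7.01539725e+00,
        1.01999397e-02, -5.23724441e-05]), 'tool_pos': array([0.29268829, 0.60780031, 0.24772723]), 'orientation': array([ 1.79917268e+02, -5.98172419e-03, -2.57180598e+01]), 'force': array([ 0.4863652 ,  0.07468826, -0.23271251]), 'moment': array([ 0.00066438, -0.01516222, -0.01836489]), 'gripper_force': 0.0, 'opening': 0.08789551754840552} 0.022
```

View pics/side0.png

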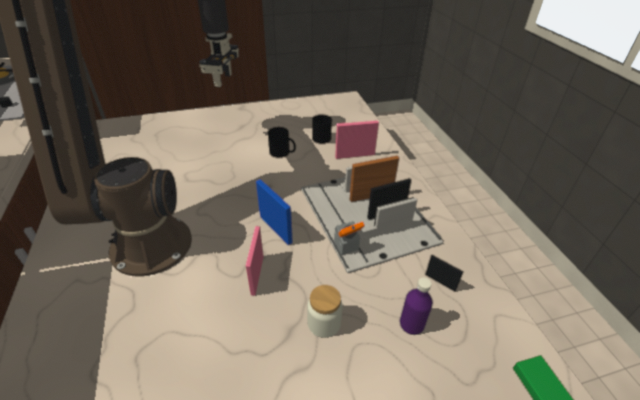

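View pics/top0.png

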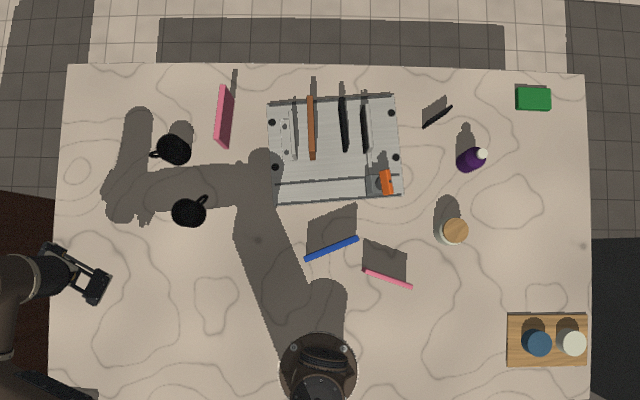

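The top view shows the rack spanning pixels (267,101) to (403,195), with the knob at (386,182). The brown board is at (311,127), with the black board at (344,123) and the stop at (365,127).

Candidates for board_black (top view):
- **(344,123):** black, standing in the rack. It is the larger black one, so it is the one meant.
- **(437,115):** black, outside the rack and smaller.
- **(223,115) and (388,279):** pink, to be left alone.

Board_wood is the brown one at (311,127), not the blue or the pink ones. I'll confirm both in one enlarged crop.

```bash
python3 - <<'E'
from h import *
import pickle
d=pickle.load(open("s0.pkl","rb"))
a=cv2.resize(d["top"]["color"][80:220,255:465,::-1],None,fx=3.6,fy=3.6,interpolation=cv2.INTER_CUBIC)[:300*2]
b=cv2.resize(d["side"]["color"][140:290,290:470,::-1],None,fx=3.8,fy=3.8,interpolation=cv2.INTER_CUBIC)
cv2.imwrite("pics/topc.png",a);cv2.imwrite("pics/sidec.png",b)
E
```

```text
(no output)
```

View pics/topc.png

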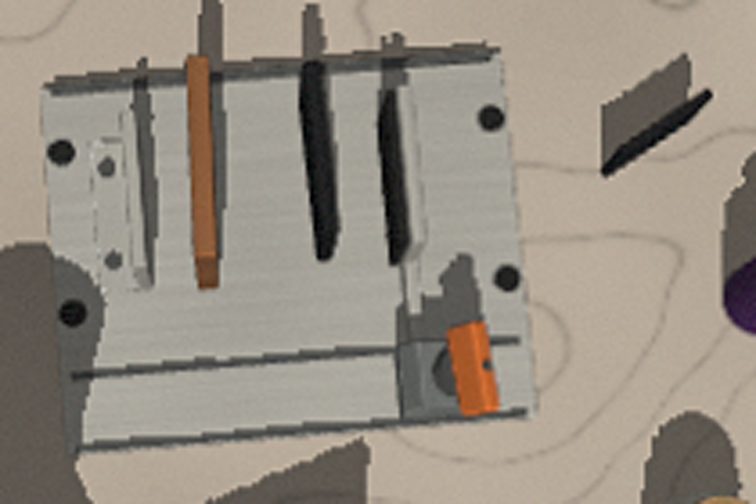

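View pics/sidec.png

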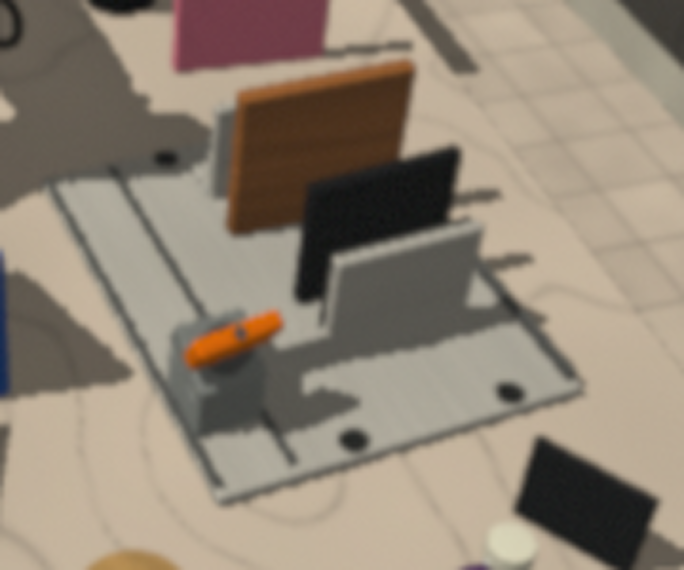

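The crops confirm it: the black board in the rack at (344,123) is larger than the loose black plate at (437,115), and it stands next to the stop. The brown board is next to the end bracket. Next I'll measure the rack pose, the knob and the faces.

```bash
cat >> h.py <<'E'
def orange(s):
    h=cv2.cvtColor(s["color"],cv2.COLOR_RGB2HSV)
    m=((h[...,0]<14)&(h[...,1]>215)&(h[...,2]>120)).astype(np.uint8)
    n,l,st,c=cv2.connectedComponentsWithStats(m)
    i=1+np.argmax(st[1:,4]); return c[i],st[i]
def W(rk,p): # rack->world
    c,s_=np.cos(rk[2]),np.sin(rk[2]); return np.array([rk[0]+c*p[0]-s_*p[1],rk[1]+s_*p[0]+c*p[1],p[2]])
E
python3 - <<'E'
from h import *
import pickle
d=pickle.load(open("s0.pkl","rb"));T,S=d["top"],d["side"]
f=lambda u,v:(255+u/3.6-.4,80+v/3.6-.4)
g=lambda u,v:(290+u/3.8-.4,140+v/3.8-.4)
nl=onz(T,f(82,450),.012);nr=onz(T,f(534,414),.012);fl=onz(T,f(41,90),.012);fr=onz(T,f(500,50),.022)
for n,p in zip(("nl","nr","fl","fr"),(nl,nr,fl,fr)):print(n,p.round(4))
print("len",np.linalg.norm(nl-nr),np.linalg.norm(nl-fl),np.linalg.norm(nr-fr))
print("side corners", onz(S,g(222,500),.006).round(4),onz(S,g(50,184),.012).round(4),onz(S,g(582,388),.012).round(4))
e=nl-nr; print("yaw",np.degrees(np.arctan2(-e[0],e[1])), [np.degrees(np.arctan2(v[1],v[0])) for v in(fl-nl,fr-nr)])
ct,st=orange(T);cs,ss=orange(S);print(ct,st,cs,ss);print("knob",tri(T,ct,S,cs))
E
```

```text
nl [0.4963 0.132  0.012 ]
nr [ 0.5356 -0.2478  0.012 ]
fl [0.8065 0.178  0.012 ]
fr [ 0.8481 -0.216   0.022 ]
len 0.38186890014530417 0.3135902815732592 0.31432205333157287
side corners [ 0.5384 -0.2477  0.006 ] [0.4997 0.1341 0.012 ] [ 0.8496 -0.219   0.012 ]
yaw 5.906484728503153 [np.float64(8.427807568660654), np.float64(5.820456163217937)]Traceback (most recent call last):
  File "<stdin>", line 11, in <module>
  File "h.py", line 23, in orange
    i=1+np.argmax(st[1:,4]); return c[i],st[i]
        ~~~~~~~~~^^^^^^^^^^
    return _wrapfunc(a, 'argmax', axis=axis, out=out, **kwds)
    return bound(*args, **kwds)
ValueError: attempt to get argmax of an empty sequence
```

```bash
python3 - <<'E'
from h import *
import pickle
d=pickle.load(open("s0.pkl","rb"));T,S=d["top"],d["side"]
print(T["color"][182,386],S["color"][230,350],T["color"][127,311],S["color"][175,375])
print(T["intrinsics"],T["distortion"])
g=cv2.cvtColor(T["color"],cv2.COLOR_RGB2HSV)
# saturation along rows to find the plate edges (plate is grey)
for r in(115,135,160,185,195): print(r,g[r,262:284,1].tolist(),'|',g[r,390:408,1].tolist())
for c in(290,330,385): print(c,g[190:212,c,1].tolist(), g[86:108,c,1].tolist())
E
```

```text
[166  87  41] [186  88  10] [140  94  62] [77 50 31]
[[484.2977517    0.         318.36888534]
 [  0.         484.2977517  197.70898235]
 [  0.           0.           1.        ]] [-0.11748806  0.          0.          0.          0.        ]
115 [40, 37, 41, 41, 41, 26, 20, 21, 21, 22, 19, 19, 19, 20, 19, 22, 16, 22, 19, 16, 22, 19] | [21, 29, 5, 15, 21, 19, 35, 39, 39, 42, 37, 45, 42, 42, 38, 42, 38, 39]
135 [40, 41, 43, 45, 41, 42, 25, 21, 20, 19, 17, 20, 23, 20, 22, 22, 17, 23, 20, 20, 18, 20] | [18, 19, 20, 21, 20, 21, 20, 22, 31, 43, 42, 41, 42, 41, 40, 41, 40, 42]
160 [39, 32, 44, 43, 40, 37, 34, 40, 17, 14, 17, 17, 14, 12, 17, 17, 14, 15, 17, 18, 14, 13] | [19, 18, 20, 23, 25, 12, 6, 26, 19, 17, 24, 38, 44, 42, 44, 41, 41, 39]
185 [35, 35, 39, 33, 36, 41, 38, 36, 42, 34, 9, 17, 15, 17, 12, 14, 10, 15, 14, 17, 19, 23] | [194, 200, 100, 10, 18, 19, 18, 20, 18, 22, 21, 19, 17, 34, 42, 41, 41, 43]
195 [36, 41, 41, 32, 38, 30, 30, 38, 33, 36, 30, 21, 14, 17, 14, 13, 17, 19, 21, 17, 18, 18] | [10, 24, 23, 21, 10, 7, 10, 7, 3, 8, 9, 20, 20, 23, 35, 42, 41, 43]
290 [20, 16, 18, 21, 21, 22, 20, 20, 19, 19, 19, 18, 16, 7, 12, 33, 43, 41, 41, 43, 41, 41] [42, 39, 39, 42, 40, 42, 38, 44, 42, 41, 41, 41, 39, 41, 39, 27, 12, 14, 6, 19, 18, 21]
330 [15, 18, 15, 18, 21, 19, 21, 19, 18, 6, 7, 13, 39, 44, 40, 42, 40, 42, 45, 41, 42, 40] [39, 41, 38, 44, 43, 40, 40, 42, 42, 39, 40, 37, 22, 3, 7, 14, 21, 18, 21, 21, 21, 20]
385 [195, 191, 188, 194, 200, 116, 7, 30, 39, 42, 41, 41, 42, 43, 43, 40, 42, 39, 41, 40, 43, 44] [42, 41, 43, 44, 41, 42, 39, 40, 19, 3, 13, 20, 21, 21, 19, 20, 20, 18, 16, 19, 16, 22]
```

```bash
sed -i 's/h\[...,1\]>215)&(h\[...,2\]>120)/h[...,1]>160)\&(h[...,2]>90)/' h.py; python3 - <<'E'
from h import *
import pickle
d=pickle.load(open("s0.pkl","rb"));T,S=d["top"],d["side"]
L=[(266.6,115),(267.8,135),(269.6,160),(271.6,185),(272.4,195)]
R=[(395.3,115),(397.6,135),(400.4,160),(402.6,185),(403.4,195)]
N=[(290,204.3),(330,201.2),(385,196.2)]
F=[(290,100.6),(330,97.6),(385,93.4)]
P=[np.array([onz(T,p,z)[:2] for p in q]) for q,z in((L,.012),(R,.012),(N,.012),(F,.022))]
for n,p in zip("LRNF",P):
    v=np.linalg.svd(p-p.mean(0))[2][0]; print(n,np.degrees(np.arctan2(v[1],v[0]))%90)
# joint fit: th, cx(R,N anchored)
from scipy.optimize import least_squares
def res(q):
    c,s=np.cos(q[2]),np.sin(q[2]); o=[]
    for i,p in enumerate(P):
        r=(p-q[:2])@np.array([[c,-s],[s,c]])
        o+=list(r[:,1]-(.2 if i==0 else -.2) if i<2 else r[:,0]-(-.17 if i==2 else .15))
    return np.array(o)
q=least_squares(res,[.67,-.03,.1]).x
print("rack",q[:2].round(4),np.degrees(q[2]),(res(q)*1000).round(1)); np.save("rack.npy",q)
ct,st=orange(T);cs,ss=orange(S);print(ct,st,cs,ss);k,e=tri(T,ct,S,cs);print("knob",k,e)
c,s=np.cos(q[2]),np.sin(q[2])
tor=lambda p:np.array([[c,s],[-s,c]])@(p[:2]-q[:2])
r=tor(k);print("knob in rack",r,"slide",r[1]+.035)
f=lambda u,v:(255+u/3.6-.4,80+v/3.6-.4)
for n,u,z in(("brk top near",(140,285),.112),("brk top far",(124,110),.112),("wood top far-left",(188,56),.162),("wood top far-right",(208,56),.162),("wood top near-right",(217,252),.162),("black top near",(325,240),.137),("black top-far",(325,64),.137),("stop top near",(405,240),.121),("stop far top",(400,90),.121)):
    print(n,tor(onz(T,f(*u),z)).round(4))
# side projection check
for p in((-.17,-.2,.012),(-.17,.2,.012),(.15,-.2,.022)): print(proj(S,W(q,p)))
E
```

```text
L 6.179264362556097
R 6.007012218201197
N 6.246692076368845
F 5.862859990061949
rack [ 0.6818 -0.0346] 5.973433122218334 [-1.3 -0.8 -1.  -1.7 -2.   2.   1.2  0.4  1.3  1.9  0.7  0.3  2.  -0.6
 -1.3 -1.2]
[385.664 181.876] [379 169  14  26 250] [350.05660377 229.44339623] [339 222  25  15 106]
knob [ 0.56046034 -0.18279961  0.10280136] 0.0015619698680485806
knob in rack [-0.13605463 -0.13477624] slide -0.09977623728936105
brk top near [-0.0493  0.1214]
brk top far [0.0936 0.1237]
wood top far-left [0.1181 0.0689]
wood top far-right [0.1168 0.0534]
wood top near-right [-0.0377  0.0587]
black top near [-0.0301 -0.0257]
black top-far [ 0.1107 -0.0381]
stop top near [-0.0319 -0.0896]
stop far top [ 0.0895 -0.097 ]
[[346.86889955 271.13434864]]
[[299.74257322 186.1873814 ]]
[[443.96963607 239.04625641]]
```

```bash
cat >> h.py <<'E'
def chain(P0,R0,P1,R1,n):
    dv=(R0.inv()*R1).as_rotvec(); P,R=np.array(P0),R0
    for i in range(n):
        f=(i+1)/n; Pn=P0+(P1-P0)*f; Rn=R0*Ro.from_rotvec(dv*f)
        print((R.inv().apply(Pn-P)/.1).round(3).tolist(),((R.inv()*Rn).as_rotvec()/(np.pi/2)).round(3).tolist()); P,R=Pn,Rn
def cur():
    o=ctrl.get_obs(); return o["tool_pos"],Ro.from_euler("xyz",o["orientation"],degrees=True),o
q=np.load("rack.npy"); RZ=Ro.from_euler("z",q[2])
def toolR(a): # a = turn (deg) of tool about knob axis, ccw from bar along rack x
    b=Ro.from_matrix(np.array([[-1,0,0],[0,.8660254,.5],[0,.5,-.8660254]]).T)
    return RZ*b*Ro.from_euler("z",-a,degrees=True)
def grip_tcp(s,back=0): # TCP for grasp point at knob_grip with slide s
    ax=RZ.apply([0,-.5,.8660254]); return W(q,(-.135,s-.035,.104))+ax*(.003+back)
E
python3 - <<'E'
from h import *
import pickle
d=pickle.load(open("s0.pkl","rb"));T,S=d["top"],d["side"]
print("can",onz(T,(455,231),.11),"soap top",onz(T,(481,153),.17),"mug",onz(T,(174,150),.09),onz(T,(188,212),.09),"pink",onz(T,(224,90),.14),"blue",onz(T,(331,247),.12))
h=cv2.cvtColor(T["color"],cv2.COLOR_RGB2HSV);m=((h[...,0]<14)&(h[...,1]>160)&(h[...,2]>90)).astype(np.uint8);m[:165]=0;m[200:]=0;m[:,:370]=0
r=cv2.minAreaRect(max(cv2.findContours(m,0,1)[0],key=cv2.contourArea));print(r)
for k in(0,2,4,6,8):
    a=np.radians(k);v=np.array([np.cos(a),np.sin(a)*.866,np.sin(a)*.5])*.036
    p=proj(T,[W(q,np.array([-.135,-.135,.104])+v),W(q,np.array([-.135,-.135,.104])-v)]);e=p[1]-p[0];print(k,np.degrees(np.arctan2(e[0],e[1])))
y,x=np.nonzero(m);c=np.cov(x,y);w,v=np.linalg.eigh(c);print("pca",np.degrees(np.arctan2(v[0,1],v[1,1])))
P,R,o=cur(); t=toolR(3);tp=grip_tcp(-.1,.12);print(tp,t.as_euler("xyz",degrees=True),grip_tcp(-.1))
chain(P,R,tp,t,10)
E
```

```text
can [ 0.42524577 -0.38077605  0.11      ] soap top [ 0.63921931 -0.43810546  0.17      ] mug [0.64328139 0.43441836 0.09      ] [0.46244856 0.38301572 0.09      ] pink [0.81039468 0.28408004 0.14      ] blue [ 0.37310699 -0.03085913  0.12      ]
((385.7973327636719, 181.78378295898438), (24.82424545288086, 10.52153491973877), 80.53767395019531)
0 5.437445275714014
2 7.025339265058423
4 8.606820273533168
6 10.183363207060891
8 11.75643970904876
pca 8.958946530768742
[ 0.56793267 -0.24407848  0.21052112] [ 150.03401256    1.49948587 -171.42789718] [ 0.56168863 -0.18440426  0.10659808]
[0.618, 0.648, 0.038] [-0.011, -0.043, 0.157]
[0.758, 0.477, 0.001] [-0.011, -0.043, 0.157]
[0.85, 0.279, -0.046] [-0.011, -0.043, 0.157]
[0.888, 0.065, -0.102] [-0.011, -0.043, 0.157]
[0.868, -0.15, -0.162] [-0.011, -0.043, 0.157]
[0.793, -0.353, -0.223] [-0.011, -0.043, 0.157]
[0.667, -0.529, -0.279] [-0.011, -0.043, 0.157]
[0.498, -0.668, -0.329] [-0.011, -0.043, 0.157]
[0.298, -0.761, -0.368] [-0.011, -0.043, 0.157]
[0.079, -0.801, -0.394] [-0.011, -0.043, 0.157]
```

```bash
cat > /dev/null; 
python3 -m creep '[{"grip":0,"delta_pos":[0.3,0.3,-0.6],"rotation":[0,0,0]},{"grip":0,"delta_pos":[0.3,0.3,-0.6],"rotation":[0,0,0]}]'
python3 -m creep '[{"grip":0,"delta_pos":[0.62,0.65,0.04],"rotation":[-0.01,-0.04,0.157]},{"grip":0,"delta_pos":[0.62,0.65,0.04],"rotation":[-0.01,-0.04,0.157]}]'
python3 -m creep '[{"grip":0,"delta_pos":[0.76,0.48,0],"rotation":[-0.01,-0.04,0.157]},{"grip":0,"delta_pos":[0.76,0.48,0],"rotation":[-0.01,-0.04,0.157]}]'
python3 -m creep '[{"grip":0,"delta_pos":[0.85,0.28,-0.05],"rotation":[-0.01,-0.04,0.157]},{"grip":0,"delta_pos":[0.85,0.28,-0.05],"rotation":[-0.01,-0.04,0.157]}]'
python3 -c "
from h import *
P,R,o=cur();print(o['joint_pos'].round(1));chain(P,R,grip_tcp(-.1,.14),toolR(4),7)"
```

```text
clock: 0.3
tool_pos: [0.3076, 0.5673, 0.3105]
orientation: [-180.0, -0.1, -25.7]
force: [-0.2, 1.3, 1.4]
opening: 0.0878
gripper_force: 0.0
clock: 0.5
tool_pos: [0.3344, 0.4814, 0.3047]
orientation: [178.6, 3.5, -40.1]
force: [1.4, 0.0, 0.2]
opening: 0.0877
gripper_force: 0.0
clock: 0.7
tool_pos: [0.3621, 0.3948, 0.3009]
orientation: [176.4, 6.5, -54.5]
force: [1.3, 0.6, 1.0]
opening: 0.0875
gripper_force: 0.0
clock: 0.9
tool_pos: [0.3895, 0.3095, 0.2981]
orientation: [173.6, 8.9, -69.1]
force: [1.1, 0.9, -0.9]
opening: 0.0873
gripper_force: 0.0
[ 52.5   4.6  -9.8 -11.2 -76.8 -28.4]
[0.849, 0.051, -0.026] [-0.012, -0.042, 0.155]
[0.833, -0.153, -0.083] [-0.012, -0.042, 0.155]
[0.764, -0.346, -0.141] [-0.012, -0.042, 0.155]
[0.647, -0.516, -0.197] [-0.012, -0.042, 0.155]
[0.49, -0.651, -0.246] [-0.012, -0.042, 0.155]
[0.302, -0.742, -0.285] [-0.012, -0.042, 0.155]
[0.095, -0.785, -0.313] [-0.012, -0.042, 0.155]
```

Tracking is good, so I'll continue to the pre-grasp pose.

```bash
python3 -m creep '[{"grip":0,"delta_pos":[0.85,0.05,-0.03],"rotation":[-0.012,-0.042,0.155]},{"grip":0,"delta_pos":[0.85,0.05,-0.03],"rotation":[-0.012,-0.042,0.155]}]' >/dev/null
python3 -m creep '[{"grip":0,"delta_pos":[0.83,-0.15,-0.08],"rotation":[-0.012,-0.042,0.155]},{"grip":0,"delta_pos":[0.83,-0.15,-0.08],"rotation":[-0.012,-0.042,0.155]}]' >/dev/null
python3 -m creep '[{"grip":0,"delta_pos":[0.76,-0.35,-0.14],"rotation":[-0.012,-0.042,0.155]},{"grip":0,"delta_pos":[0.76,-0.35,-0.14],"rotation":[-0.012,-0.042,0.155]}]' >/dev/null
python3 -m creep '[{"grip":0,"delta_pos":[0.65,-0.52,-0.2],"rotation":[-0.012,-0.042,0.155]},{"grip":0,"delta_pos":[0.65,-0.52,-0.2],"rotation":[-0.012,-0.042,0.155]}]' 
python3 -m creep '[{"grip":0,"delta_pos":[0.49,-0.65,-0.25],"rotation":[-0.012,-0.042,0.155]},{"grip":0,"delta_pos":[0.49,-0.65,-0.25],"rotation":[-0.012,-0.042,0.155]}]' >/dev/null
python3 -m creep '[{"grip":0,"delta_pos":[0.3,-0.74,-0.28],"rotation":[-0.012,-0.042,0.155]},{"grip":0,"delta_pos":[0.3,-0.74,-0.28],"rotation":[-0.012,-0.042,0.155]}]' >/dev/null
python3 -m creep '[{"grip":0,"delta_pos":[0.1,-0.78,-0.31],"rotation":[-0.012,-0.042,0.155]},{"grip":0,"delta_pos":[0.1,-0.78,-0.31],"rotation":[-0.012,-0.042,0.155]},{"grip":0,"delta_pos":[0.1,-0.78,-0.31],"rotation":[-0.012,-0.042,0.155]}]'
python3 -c "
from h import *
P,R,o=cur();print(o['joint_pos'].round(1));chain(P,R,grip_tcp(-.1,.06),toolR(4),1);chain(P,R,grip_tcp(-.1,0),toolR(4),1)"
```

```text
clock: 1.7
tool_pos: [0.4946, -0.0121, 0.258]
orientation: [158.2, 10.1, -127.8]
force: [0.5, 0.7, 0.9]
opening: 0.0877
gripper_force: 0.0
clock: 2.4
tool_pos: [0.5714, -0.2544, 0.2265]
orientation: [150.2, 1.6, -170.7]
force: [0.3, 0.2, -1.0]
opening: 0.0873
gripper_force: 0.0
[-22.4  28.   13.8 -25.8 -91.2 -54.9]
[0.019, 0.015, 0.791] [-0.001, -0.004, -0.004]
[0.015, 0.016, 1.391] [-0.001, -0.004, -0.004]
```

```bash
python3 -m creep '[{"grip":0,"delta_pos":[0.02,0.015,0.45],"rotation":[0,-0.004,-0.004]},{"grip":0,"delta_pos":[0.02,0.015,0.8],"rotation":[0,-0.004,-0.004]},{"grip":0,"delta_pos":[0.02,0.015,0.8],"rotation":[0,-0.004,-0.004]}]'
python3 - <<'E'
from h import *
P,R,o=cur();chain(P,R,grip_tcp(-.1,0),toolR(4),1)
s=snap("side");b=cv2.resize(s["color"][140:290,290:470,::-1],None,fx=3.8,fy=3.8,interpolation=cv2.INTER_CUBIC)
for p in (R.apply([0,0,.022])+P,W(q,(-.135,-.135,.104))):
    x,y=proj(s,p)[0]; cv2.circle(b,(int((x-290+.5)*3.8),int((y-140+.5)*3.8)),4,(0,255,0),1)
cv2.imwrite("pics/pre.png",b)
E
```

```text
clock: 2.7
tool_pos: [0.5626, -0.2063, 0.1563]
orientation: [149.9, 1.9, -170.0]
force: [-0.4, 0.0, -0.5]
opening: 0.0874
gripper_force: 0.0
[-0.012, -0.062, 0.539] [0.002, -0.003, 0.005]
```

View pics/pre.png

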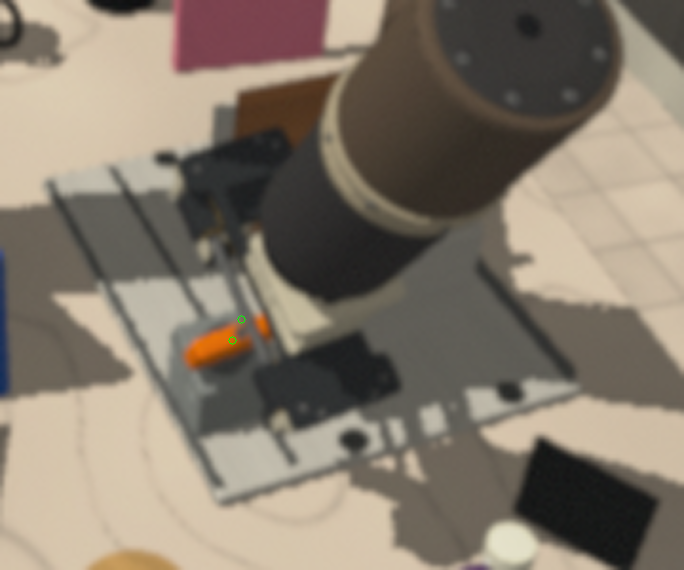

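The picture shows the bar at (230,340) in the crop, sitting between the two fingers. I'll descend and close.

```bash
python3 -m creep '[{"grip":0,"delta_pos":[-0.01,-0.06,0.3],"rotation":[0,0,0.005]},{"grip":0,"delta_pos":[-0.01,-0.06,0.52],"rotation":[0,0,0.005]},{"grip":0,"delta_pos":[-0.01,-0.06,0.52],"rotation":[0,0,0.005]}]'
python3 -m creep '[{"grip":1,"delta_pos":[0,0,0],"rotation":[0,0,0]},{"grip":1,"delta_pos":[0,0,0],"rotation":[0,0,0]},{"grip":1,"delta_pos":[0,0,0],"rotation":[0,0,0]},{"grip":1,"delta_pos":[0,0,0],"rotation":[0,0,0]},{"grip":1,"delta_pos":[0,0,0],"rotation":[0,0,0]}]'
python3 -c "
from h import *
P,R,o=cur();print(o['moment'],R.inv().apply(o['force']));chain(P,R,grip_tcp(-.1,0),toolR(4),1)"
```

```text
clock: 3.05
tool_pos: [0.5637, -0.1876, 0.1114]
orientation: [150.1, 1.9, -170.4]
force: [-0.3, -0.9, -0.5]
opening: 0.088
gripper_force: 0.0
clock: 3.55
tool_pos: [0.5646, -0.189, 0.1131]
orientation: [150.3, 2.1, -170.5]
force: [0.4, 0.9, 0.3]
opening: 0.0536
gripper_force: 0.0
[-1.60366095 -0.31526049  0.04370125] [-0.59205092  0.80190696  0.14890818]
[0.024, 0.012, 0.081] [-0.002, 0.001, 0.001]
```

```bash
python3 -m creep '[{"grip":0.3,"delta_pos":[0.02,0.01,0.05],"rotation":[0,0,0]},{"grip":0.3,"delta_pos":[0.02,0.01,0.05],"rotation":[0,0,0]}]'
python3 -m creep '[{"grip":1,"delta_pos":[0,0,0],"rotation":[0,0,0]},{"grip":1,"delta_pos":[0,0,0],"rotation":[0,0,0]},{"grip":1,"delta_pos":[0,0,0],"rotation":[0,0,0]},{"grip":1,"delta_pos":[0,0,0],"rotation":[0,0,0]},{"grip":1,"delta_pos":[0,0,0],"rotation":[0,0,0]}]'
python3 -c "
from h import *
P,R,o=cur();print(o['moment'],R.inv().apply(o['force']));chain(P,R,grip_tcp(-.1,0),toolR(4),1)"
```

```text
clock: 3.75
tool_pos: [0.5615, -0.1852, 0.1082]
orientation: [150.2, 2.0, -170.5]
force: [0.4, 0.1, 0.2]
opening: 0.0601
gripper_force: 0.0
clock: 4.25
tool_pos: [0.5623, -0.1857, 0.1091]
orientation: [150.2, 2.1, -170.5]
force: [-0.7, -0.4, 2.4]
opening: 0.0269
gripper_force: 1.2
[-1.0345772 -0.2121475 -0.0307812] [ 0.68484493  1.02334056 -2.25113359]
[0.004, -0.0, 0.028] [-0.002, 0.001, 0.001]
```

```bash
python3 -m creep '[{"grip":1,"delta_pos":[0,0,0],"rotation":[0,0,0]},{"grip":1,"delta_pos":[0,0,0],"rotation":[0,0,0]},{"grip":1,"delta_pos":[0,0,0],"rotation":[0,0,0]},{"grip":1,"delta_pos":[0,0,0],"rotation":[0,0,0]}]'
python3 -c "
from h import *
P,R,o=cur();print(o['moment'],R.inv().apply(o['force']),R.inv().apply(o['moment']));chain(P,R,grip_tcp(-.1,0),toolR(4),1)"
```

```text
clock: 4.65
tool_pos: [0.5621, -0.185, 0.1095]
orientation: [150.2, 2.1, -170.4]
force: [-0.6, 2.5, 7.1]
opening: 0.0162
gripper_force: 31.2
[ 0.65462949 -0.01210587  0.28404242] [-0.12902927  5.72539781 -4.91829979] [-0.65355144  0.02469286 -0.28570475]
[0.004, -0.009, 0.028] [-0.001, 0.0, 0.002]
```

```bash
python3 -m creep '[{"grip":1,"delta_pos":[0,0.005,0],"rotation":[0,0,-0.08]},{"grip":1,"delta_pos":[0,0.005,0],"rotation":[0,0,-0.16]},{"grip":1,"delta_pos":[0,0.005,0],"rotation":[0,0,-0.24]},{"grip":1,"delta_pos":[0,0.005,0],"rotation":[0,0,-0.32]},{"grip":1,"delta_pos":[0,0.005,0],"rotation":[0,0,-0.4]}]'
python3 -c "
from h import *
P,R,o=cur();print(o['joint_pos'].round(1),R.inv().apply(o['force']),R.inv().apply(o['moment']));chain(P,R,grip_tcp(-.1,0),toolR(80),1)"
```

```text
clock: 5.15
tool_pos: [0.562, -0.1849, 0.1095]
orientation: [156.4, 18.9, -137.6]
force: [-1.1, 1.6, 6.2]
opening: 0.0159
gripper_force: 31.6
[-17.6  29.8   1.1 -28.1 -75.9 -15.5] [-2.19685339  4.08099713 -4.49692429] [ 0.00924657 -0.07625327  0.07089423]
[0.009, -0.006, 0.027] [-0.001, -0.001, -0.44]
```

```bash
python3 -m creep '[{"grip":1,"delta_pos":[0,0,0],"rotation":[0,0,-0.1]},{"grip":1,"delta_pos":[0,0,0],"rotation":[0,0,-0.19]},{"grip":1,"delta_pos":[0,0,0],"rotation":[0,0,-0.28]},{"grip":1,"delta_pos":[0,0,0],"rotation":[0,0,-0.37]},{"grip":1,"delta_pos":[0,0,0],"rotation":[0,0,-0.46]}]'
python3 -m creep '[{"grip":1,"delta_pos":[0,0,0],"rotation":[0,0,0]},{"grip":1,"delta_pos":[0,0,0],"rotation":[0,0,0]}]'
python3 -c "
from h import *
P,R,o=cur();print(o['joint_pos'].round(1),R.inv().apply(o['force']),R.inv().apply(o['moment']));chain(P,R,grip_tcp(-.1,0),toolR(84),1)
print('slide dir tool',R.inv().apply(RZ.apply([0,1,0])))"
```

```text
clock: 5.65
tool_pos: [0.5621, -0.185, 0.1095]
orientation: [175.4, 29.5, -93.4]
force: [-0.8, 1.4, 5.5]
opening: 0.0159
gripper_force: 31.9
clock: 5.85
tool_pos: [0.5621, -0.1851, 0.1095]
orientation: [175.2, 29.5, -93.7]
force: [-0.9, 1.2, 5.6]
opening: 0.016
gripper_force: 32.3
[-17.6  29.8   1.1 -28.1 -75.9  25.6] [-3.78378935  1.38056014 -4.18949638] [-0.01662271  0.24654612 -0.09644081]
[0.009, 0.002, 0.028] [-0.001, -0.001, -0.027]
slide dir tool [-0.85781579  0.12765972  0.49785045]
```

```bash
python3 -m creep '[{"grip":1,"delta_pos":[-0.043,0.0064,0.025],"rotation":[0,0,0]},{"grip":1,"delta_pos":[-0.1,0.015,0.058],"rotation":[0,0,0]},{"grip":1,"delta_pos":[-0.154,0.023,0.09],"rotation":[0,0,0]},{"grip":1,"delta_pos":[-0.206,0.031,0.12],"rotation":[0,0,0]},{"grip":1,"delta_pos":[-0.24,0.036,0.139],"rotation":[0,0,0]}]'
python3 -m creep '[{"grip":1,"delta_pos":[-0.02,0.003,0.012],"rotation":[0,0,0]},{"grip":1,"delta_pos":[-0.04,0.006,0.023],"rotation":[0,0,0]},{"grip":1,"delta_pos":[-0.06,0.009,0.035],"rotation":[0,0,0]},{"grip":1,"delta_pos":[-0.08,0.012,0.046],"rotation":[0,0,0]},{"grip":1,"delta_pos":[-0.1,0.015,0.058],"rotation":[0,0,0]}]'
cat >> h.py <<'E'
def rep():
    P,R,o=cur();d=RZ.apply([0,1,0]);r=RZ.inv().apply(P-np.array([q[0],q[1],0]))
    print("rack tcp",r.round(4),"slide~",(r[1]+.035+.0015).round(4),"F rack",RZ.inv().apply(o["force"]).round(1),"M tool",R.inv().apply(o["moment"]).round(2),"dir",R.inv().apply(d).round(3))
E
python3 -c "
from h import *
rep()"
```

```text
clock: 6.35
tool_pos: [0.5592, -0.1574, 0.1095]
orientation: [175.3, 29.5, -93.7]
force: [-0.3, -1.3, 4.7]
opening: 0.0159
gripper_force: 32.4
clock: 6.85
tool_pos: [0.558, -0.1461, 0.1095]
orientation: [175.2, 29.5, -93.8]
force: [-0.6, -1.2, 6.9]
opening: 0.0162
gripper_force: 32.5
rack tcp [-0.1347 -0.098   0.1095] slide~ -0.0615 F rack [-0.8 -1.1  6.9] M tool [-0.17  0.64 -0.13] dir [-0.858  0.128  0.497]
```

```bash
python3 -m creep '[{"grip":1,"delta_pos":[-0.02,0.003,0.012],"rotation":[0,0,0]},{"grip":1,"delta_pos":[-0.04,0.006,0.023],"rotation":[0,0,0]},{"grip":1,"delta_pos":[-0.06,0.009,0.035],"rotation":[0,0,0]},{"grip":1,"delta_pos":[-0.08,0.012,0.046],"rotation":[0,0,0]},{"grip":1,"delta_pos":[-0.1,0.015,0.058],"rotation":[0,0,0]}]' | grep force:
python3 -m creep '[{"grip":1,"delta_pos":[-0.02,0.003,0.012],"rotation":[0,0,0]},{"grip":1,"delta_pos":[-0.04,0.006,0.023],"rotation":[0,0,0]},{"grip":1,"delta_pos":[-0.06,0.009,0.035],"rotation":[0,0,0]},{"grip":1,"delta_pos":[-0.08,0.012,0.046],"rotation":[0,0,0]},{"grip":1,"delta_pos":[-0.1,0.015,0.058],"rotation":[0,0,0]}]' | grep force:
python3 -m creep '[{"grip":1,"delta_pos":[-0.02,0.003,0.012],"rotation":[0,0,0]},{"grip":1,"delta_pos":[-0.04,0.006,0.023],"rotation":[0,0,0]},{"grip":1,"delta_pos":[-0.06,0.009,0.035],"rotation":[0,0,0]},{"grip":1,"delta_pos":[-0.08,0.012,0.046],"rotation":[0,0,0]},{"grip":1,"delta_pos":[-0.1,0.015,0.058],"rotation":[0,0,0]}]' | grep force:
python3 -m creep '[{"grip":1,"delta_pos":[-0.02,0.003,0.012],"rotation":[0,0,0]},{"grip":1,"delta_pos":[-0.04,0.006,0.023],"rotation":[0,0,0]},{"grip":1,"delta_pos":[-0.06,0.009,0.035],"rotation":[0,0,0]},{"grip":1,"delta_pos":[-0.08,0.012,0.046],"rotation":[0,0,0]},{"grip":1,"delta_pos":[-0.1,0.015,0.058],"rotation":[0,0,0]}]'
python3 - <<'E'
from h import *
rep()
a=[]
for n,(y0,y1,x0,x1) in(("top",(70,220,250,420)),("side",(130,280,300,450))):
    s=snap(n);a.append(cv2.resize(s["color"][y0:y1,x0:x1,::-1],(400,400*(y1-y0)//(x1-x0)),interpolation=cv2.INTER_CUBIC)[:350])
cv2.imwrite("pics/mid.png",np.hstack(a))
E
```

```text
force: [-0.9, -1.9, 7.0]
gripper_force: 32.5
force: [-0.7, -1.1, 6.9]
gripper_force: 32.5
force: [-0.4, -2.4, 6.4]
gripper_force: 32.5
clock: 8.85
tool_pos: [0.5532, -0.0999, 0.1095]
orientation: [175.3, 29.5, -93.8]
force: [-1.4, -0.9, 6.2]
opening: 0.0155
gripper_force: 32.5
rack tcp [-0.1347 -0.0516  0.1095] slide~ -0.0151 F rack [-1.4 -0.8  6.2] M tool [-0.25  0.88 -0.15] dir [-0.858  0.128  0.497]
```

View pics/mid.png

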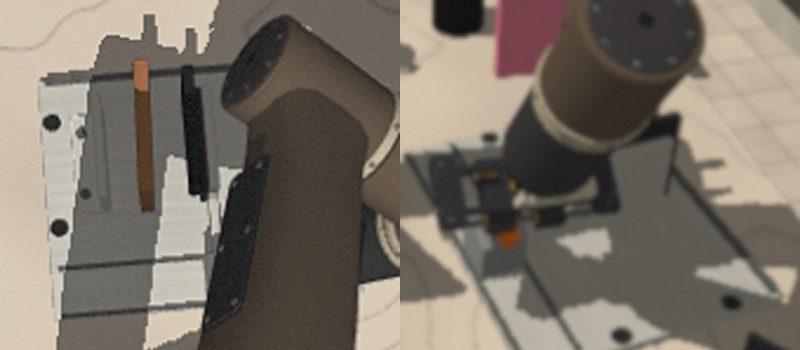

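The black board (192,130 in the left half) is moving upright with the stop. The wooden board is still at (145,135), clear of the black one. I'll keep sliding.

```bash
python3 -m creep '[{"grip":1,"delta_pos":[-0.02,0.003,0.012],"rotation":[0,0,0]},{"grip":1,"delta_pos":[-0.04,0.006,0.023],"rotation":[0,0,0]},{"grip":1,"delta_pos":[-0.06,0.009,0.035],"rotation":[0,0,0]},{"grip":1,"delta_pos":[-0.08,0.012,0.046],"rotation":[0,0,0]},{"grip":1,"delta_pos":[-0.1,0.015,0.058],"rotation":[0,0,0]}]' | grep force:
python3 -m creep '[{"grip":1,"delta_pos":[-0.02,0.003,0.012],"rotation":[0,0,0]},{"grip":1,"delta_pos":[-0.04,0.006,0.023],"rotation":[0,0,0]},{"grip":1,"delta_pos":[-0.06,0.009,0.035],"rotation":[0,0,0]},{"grip":1,"delta_pos":[-0.08,0.012,0.046],"rotation":[0,0,0]},{"grip":1,"delta_pos":[-0.1,0.015,0.058],"rotation":[0,0,0]}]' | grep force:
python3 -m creep '[{"grip":1,"delta_pos":[-0.02,0.003,0.012],"rotation":[0,0,0]},{"grip":1,"delta_pos":[-0.04,0.006,0.023],"rotation":[0,0,0]},{"grip":1,"delta_pos":[-0.06,0.009,0.035],"rotation":[0,0,0]},{"grip":1,"delta_pos":[-0.08,0.012,0.046],"rotation":[0,0,0]},{"grip":1,"delta_pos":[-0.1,0.015,0.058],"rotation":[0,0,0]}]' | grep force:
python3 -m creep '[{"grip":1,"delta_pos":[-0.02,0.003,0.012],"rotation":[0,0,0]},{"grip":1,"delta_pos":[-0.04,0.006,0.023],"rotation":[0,0,0]},{"grip":1,"delta_pos":[-0.06,0.009,0.035],"rotation":[0,0,0]},{"grip":1,"delta_pos":[-0.08,0.012,0.046],"rotation":[0,0,0]},{"grip":1,"delta_pos":[-0.1,0.015,0.058],"rotation":[0,0,0]}]' | grep force:
python3 -m creep '[{"grip":1,"delta_pos":[-0.02,0.003,0.012],"rotation":[0,0,0]},{"grip":1,"delta_pos":[-0.04,0.006,0.023],"rotation":[0,0,0]},{"grip":1,"delta_pos":[-0.06,0.009,0.035],"rotation":[0,0,0]},{"grip":1,"delta_pos":[-0.08,0.012,0.046],"rotation":[0,0,0]},{"grip":1,"delta_pos":[-0.1,0.015,0.058],"rotation":[0,0,0]}]'
python3 - <<'E'
from h import *
rep()
a=[]
for n,(y0,y1,x0,x1) in(("top",(70,220,250,420)),("side",(130,280,300,450))):
    s=snap(n);a.append(cv2.resize(s["color"][y0:y1,x0:x1,::-1],(400,400*(y1-y0)//(x1-x0)),interpolation=cv2.INTER_CUBIC)[:350])
cv2.imwrite("pics/mid2.png",np.hstack(a))
E
```

```text
force: [-1.6, -2.2, 6.1]
gripper_force: 32.5
force: [0.1, -1.9, 7.0]
gripper_force: 32.5
force: [-1.0, -2.7, 6.3]
gripper_force: 32.5
force: [-0.5, -3.7, 6.7]
gripper_force: 32.6
clock: 11.45
tool_pos: [0.5472, -0.0423, 0.1095]
orientation: [175.3, 29.4, -93.7]
force: [-2.0, -3.4, 6.3]
opening: 0.0158
gripper_force: 32.6
rack tcp [-0.1346  0.0064  0.1095] slide~ 0.0429 F rack [-2.3 -3.2  6.3] M tool [-0.25  1.27 -0.11] dir [-0.858  0.128  0.497]
```

View pics/mid2.png

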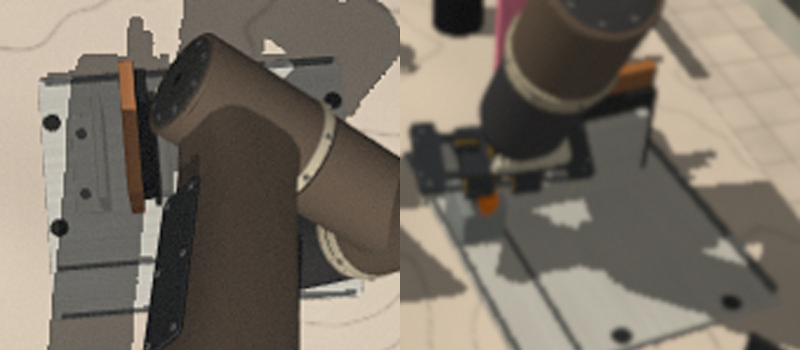

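The boards now touch each other, upright, wood at (130,135) and black at (147,135), about 20 mm short of the bracket. From here I approach more slowly.

```bash
python3 -m creep '[{"grip":1,"delta_pos":[-0.02,0.003,0.012],"rotation":[0,0,0]},{"grip":1,"delta_pos":[-0.04,0.006,0.023],"rotation":[0,0,0]},{"grip":1,"delta_pos":[-0.06,0.009,0.035],"rotation":[0,0,0]},{"grip":1,"delta_pos":[-0.08,0.012,0.046],"rotation":[0,0,0]},{"grip":1,"delta_pos":[-0.1,0.015,0.058],"rotation":[0,0,0]}]' | grep force:
python3 -m creep '[{"grip":1,"delta_pos":[-0.009,0.001,0.005],"rotation":[0,0,0]},{"grip":1,"delta_pos":[-0.017,0.0026,0.01],"rotation":[0,0,0]},{"grip":1,"delta_pos":[-0.026,0.004,0.015],"rotation":[0,0,0]},{"grip":1,"delta_pos":[-0.034,0.005,0.02],"rotation":[0,0,0]}]' | grep force:
python3 -c "
from h import *
rep()"
```

```text
force: [-0.5, -3.1, 6.7]
gripper_force: 32.6
force: [-0.8, -4.1, 7.0]
gripper_force: 32.6
rack tcp [-0.1346  0.0221  0.1095] slide~ 0.0586 F rack [-1.3 -4.   7. ] M tool [-0.34  1.19 -0.14] dir [-0.858  0.128  0.497]
```

```bash
python3 -m creep '[{"grip":1,"delta_pos":[-0.009,0.001,0.005],"rotation":[0,0,0]},{"grip":1,"delta_pos":[-0.017,0.0026,0.01],"rotation":[0,0,0]},{"grip":1,"delta_pos":[-0.026,0.004,0.015],"rotation":[0,0,0]}]' | grep " force:\|^force"
python3 -m creep '[{"grip":1,"delta_pos":[-0.009,0.001,0.005],"rotation":[0,0,0]},{"grip":1,"delta_pos":[-0.017,0.0026,0.01],"rotation":[0,0,0]}]' | grep "^force"
python3 -c "
from h import *
rep()"
```

```text
force: [-0.8, -3.6, 6.8]
force: [-1.4, -2.8, 7.1]
rack tcp [-0.1346  0.0271  0.1095] slide~ 0.0636 F rack [-1.7 -2.7  7.1] M tool [-0.24  1.23 -0.15] dir [-0.858  0.128  0.497]
```

```bash
python3 -m creep '[{"grip":1,"delta_pos":[-0.009,0.001,0.005],"rotation":[0,0,0]},{"grip":1,"delta_pos":[-0.017,0.0026,0.01],"rotation":[0,0,0]}]' | grep "^force"
python3 -c "
from h import *
rep()"
```

```text
force: [-0.4, -2.2, 7.2]
rack tcp [-0.1346  0.0291  0.1095] slide~ 0.0656 F rack [-0.6 -2.2  7.2] M tool [-0.22  1.19 -0.15] dir [-0.858  0.128  0.497]
```

```bash
python3 -m creep '[{"grip":1,"delta_pos":[-0.009,0.001,0.005],"rotation":[0,0,0]}]' | grep "^force"
python3 -c "
from h import *
rep()"
```

```text
force: [-1.7, -3.0, 6.9]
rack tcp [-0.1346  0.0301  0.1095] slide~ 0.0666 F rack [-2.  -2.8  6.9] M tool [-0.31  1.27 -0.14] dir [-0.858  0.128  0.497]
```

```bash
python3 -m creep '[{"grip":1,"delta_pos":[-0.009,0.001,0.005],"rotation":[0,0,0]}]' | grep "^force"
python3 -c "
from h import *
rep()"
```

```text
force: [-0.5, -2.9, 6.3]
rack tcp [-0.1346  0.0312  0.1095] slide~ 0.0677 F rack [-0.8 -2.8  6.3] M tool [-0.33  1.28 -0.1 ] dir [-0.858  0.128  0.497]
```

```bash
python3 -m creep '[{"grip":1,"delta_pos":[-0.009,0.001,0.005],"rotation":[0,0,0]}]' | grep "^force"
python3 -c "
from h import *
rep()"
```

```text
force: [-1.2, -6.9, 6.2]
rack tcp [-0.1346  0.0319  0.1095] slide~ 0.0684 F rack [-1.9 -6.8  6.2] M tool [-0.46  2.22 -0.15] dir [-0.859  0.128  0.496]
```

```bash
python3 -m creep '[{"grip":1,"delta_pos":[-0.003,0.0005,0.002],"rotation":[0,0,0]},{"grip":1,"delta_pos":[-0.003,0.0005,0.002],"rotation":[0,0,0]}]' | grep "^force"
python3 -c "
from h import *
rep()"
```

```text
force: [-1.5, -5.7, 7.1]
rack tcp [-0.1346  0.032   0.1095] slide~ 0.0685 F rack [-2.1 -5.5  7.1] M tool [-0.41  1.89 -0.1 ] dir [-0.859  0.128  0.496]
```

```bash
python3 -m creep '[{"grip":1,"delta_pos":[-0.005,0.0007,0.003],"rotation":[0,0,0]},{"grip":1,"delta_pos":[-0.005,0.0007,0.003],"rotation":[0,0,0]}]' | grep "^force"
python3 -c "
from h import *
rep()"
```

```text
force: [-1.3, -7.6, 7.3]
rack tcp [-0.1346  0.0321  0.1095] slide~ 0.0686 F rack [-2.1 -7.4  7.3] M tool [-0.4   2.41 -0.1 ] dir [-0.859  0.128  0.495]
```

```bash
python3 -m creep '[{"grip":1,"delta_pos":[-0.009,0.001,0.005],"rotation":[0,0,0]},{"grip":1,"delta_pos":[-0.009,0.001,0.005],"rotation":[0,0,0]},{"grip":1,"delta_pos":[-0.009,0.001,0.005],"rotation":[0,0,0]}]' | grep "^force"
python3 -c "
from h import *
rep()"
```

```text
force: [-1.7, -10.8, 7.1]
rack tcp [-0.1346  0.0324  0.1095] slide~ 0.0689 F rack [ -2.8 -10.6   7.1] M tool [-0.56  3.2  -0.1 ] dir [-0.86   0.128  0.495]
```

```bash
python3 -m creep '[{"grip":1,"delta_pos":[-0.003,0.0005,0.002],"rotation":[0,0,0.06]},{"grip":1,"delta_pos":[-0.003,0.0005,0.002],"rotation":[0,0,0.13]},{"grip":1,"delta_pos":[-0.003,0.0005,0.002],"rotation":[0,0,0.2]},{"grip":1,"delta_pos":[-0.003,0.0005,0.002],"rotation":[0,0,0.27]},{"grip":1,"delta_pos":[-0.003,0.0005,0.002],"rotation":[0,0,0.34]}]' | grep "force"
python3 -c "
from h import *
rep()"
```

```text
force: [-2.1, -10.6, 7.5]
gripper_force: 32.9
rack tcp [-0.1345  0.0325  0.1095] slide~ 0.069 F rack [ -3.1 -10.3   7.5] M tool [ 1.4   3.25 -0.18] dir [-0.672  0.551  0.494]
```

```bash
python3 -m creep '[{"grip":1,"delta_pos":[0,0,0],"rotation":[0,0,0.07]},{"grip":1,"delta_pos":[0,0,0],"rotation":[0,0,0.14]},{"grip":1,"delta_pos":[0,0,0],"rotation":[0,0,0.22]},{"grip":1,"delta_pos":[0,0,0],"rotation":[0,0,0.3]},{"grip":1,"delta_pos":[0,0,0],"rotation":[0,0,0.38]}]' | grep "force"
python3 -m creep '[{"grip":1,"delta_pos":[0,0,0],"rotation":[0,0,0.06]},{"grip":1,"delta_pos":[0,0,0],"rotation":[0,0,0.1]},{"grip":1,"delta_pos":[0,0,0],"rotation":[0,0,0.13]}]' | grep "force"
python3 -c "
from h import *
rep();P,R,o=cur();print(o['joint_pos'].round(1));chain(P,R,P,toolR(0),1)"
```

```text
force: [-1.4, -11.3, 8.4]
gripper_force: 32.6
force: [-1.8, -11.7, 8.6]
gripper_force: 32.6
rack tcp [-0.1345  0.0324  0.1096] slide~ 0.0689 F rack [ -3.  -11.4   8.6] M tool [ 3.36  1.19 -0.26] dir [-0.074  0.866  0.494]
[ -2.9  22.9  -9.4 -32.2 -66.4 -60.7]
[0.0, 0.0, 0.0] [-0.004, 0.001, 0.055]
```

```bash
python3 -m creep '[{"grip":1,"delta_pos":[0,0,0],"rotation":[0,0,0.02]},{"grip":1,"delta_pos":[0,0,0],"rotation":[0,0,0.04]},{"grip":1,"delta_pos":[0,0,0],"rotation":[0,0,0.04]}]' | grep "^force"
python3 -c "
from h import *
rep();P,R,o=cur();chain(P,R,P,toolR(0),1)"
python3 -m creep '[{"grip":1,"delta_pos":[0,0,0],"rotation":[0,0,0.01]},{"grip":1,"delta_pos":[0,0,0],"rotation":[0,0,0.02]},{"grip":1,"delta_pos":[0,0,0],"rotation":[0,0,0.02]}]' | grep "^force"
python3 -c "
from h import *
rep();P,R,o=cur();chain(P,R,P,toolR(0),1)"
```

```text
force: [-1.3, -11.6, 7.7]
rack tcp [-0.1345  0.0324  0.1096] slide~ 0.0689 F rack [ -2.5 -11.4   7.7] M tool [ 3.38  0.94 -0.15] dir [-0.02   0.869  0.494]
[0.0, 0.0, 0.0] [-0.004, 0.001, 0.016]
force: [-1.0, -12.0, 8.6]
rack tcp [-0.1345  0.0324  0.1096] slide~ 0.0689 F rack [ -2.2 -11.9   8.6] M tool [ 3.49  0.86 -0.21] dir [0.006 0.869 0.494]
[0.0, 0.0, 0.0] [-0.004, 0.001, -0.004]
```

```bash
python3 -m creep '[{"grip":1,"delta_pos":[0,0,0],"rotation":[0,0,0.015]},{"grip":1,"delta_pos":[0,0,0],"rotation":[0,0,0.025]},{"grip":1,"delta_pos":[0,0,0],"rotation":[0,0,0.025]}]' | grep "^force"
python3 -c "
from h import *
rep();P,R,o=cur();chain(P,R,P,toolR(0),1)"
python3 -m creep '[{"grip":1,"delta_pos":[0,0,0],"rotation":[0,0,0.015]},{"grip":1,"delta_pos":[0,0,0],"rotation":[0,0,0.025]},{"grip":1,"delta_pos":[0,0,0],"rotation":[0,0,0.025]}]' | grep "^force"
python3 -c "
from h import *
rep();P,R,o=cur();chain(P,R,P,toolR(0),1)"
```

```text
force: [-2.1, -11.7, 8.0]
rack tcp [-0.1344  0.0324  0.1096] slide~ 0.0689 F rack [ -3.4 -11.5   8. ] M tool [ 3.64  0.79 -0.86] dir [0.04  0.869 0.494]
[0.0, 0.0, 0.0] [-0.004, 0.001, -0.028]
force: [-0.4, -11.4, 6.2]
rack tcp [-0.1342  0.0324  0.1096] slide~ 0.0689 F rack [ -1.6 -11.3   6.2] M tool [ 3.74  0.47 -1.  ] dir [0.074 0.866 0.494]
[0.0, 0.0, 0.0] [-0.005, 0.001, -0.053]
```

The end stop is reached: the torque jumped to about 1 N m with the knob no longer turning, while about 11 N still pressed. Now I'll release and back off along the knob axis.

```bash
python3 -m creep '[{"grip":0,"delta_pos":[0,0,0],"rotation":[0,0,0]},{"grip":0,"delta_pos":[0,0,0],"rotation":[0,0,0]},{"grip":0,"delta_pos":[0,0,0],"rotation":[0,0,0]},{"grip":0,"delta_pos":[0,0,0],"rotation":[0,0,0]},{"grip":0,"delta_pos":[0,0,0],"rotation":[0,0,0]}]'
python3 -m creep '[{"grip":0,"delta_pos":[0,0,0],"rotation":[0,0,0]},{"grip":0,"delta_pos":[0,0,-0.2],"rotation":[0,0,0]},{"grip":0,"delta_pos":[0,0,-0.5],"rotation":[0,0,0]},{"grip":0,"delta_pos":[0,0,-1],"rotation":[0,0,0]},{"grip":0,"delta_pos":[0,0,-1],"rotation":[0,0,0]}]'
python3 -m creep '[{"grip":0,"delta_pos":[0,-0.3,-0.9],"rotation":[0,0,0]},{"grip":0,"delta_pos":[0,-0.6,-0.9],"rotation":[0,0,0]},{"grip":0,"delta_pos":[0,-0.9,-0.9],"rotation":[0,0,0]},{"grip":0,"delta_pos":[0,-0.9,-0.9],"rotation":[0,0,0]}]'
python3 -m creep '[{"grip":0,"delta_pos":[0,-1,0],"rotation":[0,0,0]},{"grip":0,"delta_pos":[0,-1,0],"rotation":[0,0,0]},{"grip":0,"delta_pos":[0,-1,0],"rotation":[0,0,0]}]'
python3 - <<'E'
from h import *
a=[]
for n,(y0,y1,x0,x1) in(("top",(70,220,250,420)),("side",(130,280,300,450))):
    s=snap(n);a.append(cv2.resize(s["color"][y0:y1,x0:x1,::-1],(400,400*(y1-y0)//(x1-x0)),interpolation=cv2.INTER_CUBIC)[:350])
    print(n,orange(s))
    for k in(0,-2,2,4): 
        r=np.radians(k);v=np.array([np.cos(r),np.sin(r)*.866,np.sin(r)*.5])*.036
        c=np.array([-.135,.034,.104]);p=proj(s,[W(q,c+v),W(q,c-v)]);e=p[1]-p[0];print(k,p.mean(0).round(1),np.degrees(np.arctan2(e[0],e[1])).round(1))
    h=cv2.cvtColor(s["color"],cv2.COLOR_RGB2HSV);m=((h[...,0]<14)&(h[...,1]>160)&(h[...,2]>90)).astype(np.uint8)
    l=cv2.connectedComponentsWithStats(m);i=1+np.argmax(l[2][1:,4]);y,x=np.nonzero(l[1]==i);w,v=np.linalg.eigh(np.cov(x,y));print("pca",np.degrees(np.arctan2(v[0,1],v[1,1])))
cv2.imwrite("pics/end.png",np.hstack(a))
E
```

```text
clock: 17.15
tool_pos: [0.544, -0.0137, 0.1087]
orientation: [150.2, -2.4, -178.3]
force: [0.3, 0.1, 0.4]
opening: 0.0509
gripper_force: 0.0
clock: 17.65
tool_pos: [0.5519, -0.066, 0.2006]
orientation: [150.5, -1.9, -178.3]
force: [0.4, 0.1, 0.0]
opening: 0.0868
gripper_force: 0.0
clock: 18.05
tool_pos: [0.5537, -0.1894, 0.227]
orientation: [150.3, -2.5, -178.5]
force: [-0.0, 0.5, -0.5]
opening: 0.0876
gripper_force: 0.0
clock: 18.35
tool_pos: [0.5528, -0.2755, 0.1738]
orientation: [150.1, -2.8, -178.5]
force: [0.9, 0.6, -1.3]
opening: 0.0881
gripper_force: 0.0
top (array([326.47004608, 186.59907834]), array([322, 174,  10,  26, 217], dtype=int32))
0 [326.6 186.5] 4.7
-2 [326.6 186.5] 3.0
2 [326.6 186.5] 6.4
4 [326.6 186.5] 8.2
pca 2.1634138924453965
side (array([362.62376238, 156.31683168]), array([348, 152,  34,  14, 101], dtype=int32))
0 [327.6 192.4] -76.5
-2 [327.6 192.4] -78.5
2 [327.6 192.4] -74.5
4 [327.6 192.4] -72.5
pca -76.49539793388
```

View pics/end.png

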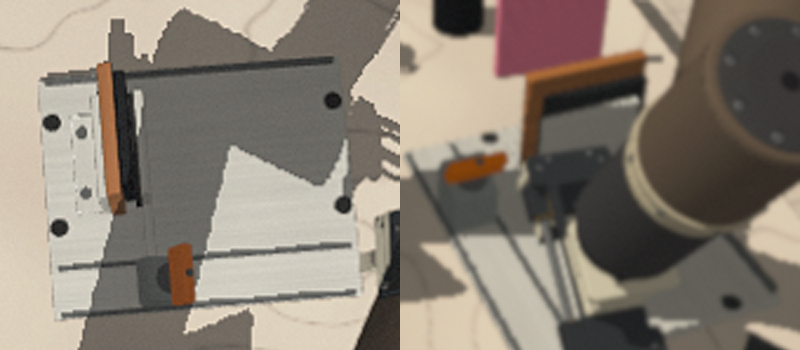

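The boards stand upright together against the bracket: wood at (110,135), black at (128,135), with the stop right behind them. The knob at (180,275) lies along rack x, fully clamped, and the gripper is clear with no force on it.

```bash
python3 -c "
from plant import ctrl
print(ctrl.close_job())"
```

```text
the job is handed in; nothing more can be done
None
```

The job is handed in: the boards stand upright against the end bracket, pressed with about 10–11 N by wrist force, the knob is fully clockwise, and the arm is clear without having gone near the mugs, soap or canister.

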